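Hold a heat sink in the corner of an assembly jig

ROBOT

A 6-joint arm with a two-finger parallel gripper is mounted at the origin on the work surface. World frame = base frame: x ahead of the robot, y to its left, z up, the work surface at z = 0. Lengths are in m, angles in rad, forces in N, time in s.
With the tool pointing down it reaches from about 0.375 to 0.975 m from the base axis. Payload 3.8 kg.
Tool frame: the origin (TCP) lies midway between the tips of the shut fingers; the grasp point (between the pads) lies 19 mm behind it; z points along the fingers, y is the direction in which the jaws open and shut (so a half turn about z gives the same grasp; the last joint's range is limited). The gripper opens to 85 mm and grips with 20 to 120 N. Pads are 22 mm wide; open, the fingers measure 114 mm over their backs; the gripper's body (76 mm by 85 mm) begins 54 mm behind the grasp point. The pads swing forward as they close: fully open they stand 13 mm farther back than shut.
Start: joints at [1.073, 0.264, 1.604, -0, 1.274, -0.037], TCP at [0.3, 0.605, 0.231] pointing down, gripper open.
Joint ranges: [-2.63, 2.63], [-0.94, 2.18], [0.31, 2.57], [-1.31, 4.45], [0, 2.66], [-2.55, 2.55]. Speed limits (rad/s): [2.57, 2.57, 3.14, 3.14, 3.14, 3.14].

INTERFACE

Orientations are given as a unit quaternion [x, y, z, w].
In Python, from plant import r gives the robot as it stands.
- The arm moves only by the shell command python3 -m jog 'ROWS' [FORCE]. ROWS is JSON, a list of rows, each an object with "gripper": the opening, from -1 (shut) to 1 (fully open); "translation": the shift along the tool's x, y, z in cm, a list of three; "dr": the turn, a rotation vector about the tool's x, y, z in degrees, a list of three. In form: [{"gripper": gripper, "translation": [x, y, z], "dr": [rx, ry, rz]}, ...]. A call has 1 to 12 rows; each row is the pose to reach, as a shift and turn from the pose commanded when the call began, along the tool's axes at that moment; what a row does not reach only later rows make up. A row lasts 1/12 s, in which the tool goes at most 41.7 mm and 7.16 degrees, less where a joint would pass 70% of its speed; a pose out of reach is approached as far as the arm can. A call with a gripper value outside its range is refused whole. The fingers move at their own pace and stop on an object; FORCE is the grip in N (left out, the last holds). Time passes only in rows, so rows that repeat a pose let the fingers close. It gives the time, the measured TCP pose, the force and the opening at its end, in the units of the state.
- r.read_state(): the state, without advancing time (a new reading comes with each control period).
- r.grab_frame(name): name is "scene" or "top" or "wrist"; returns a dict with "frame" (480x640x3 uint8, blue, green, red), "fovy" (degrees; the focal length in pixels is half the picture's height over the tangent of half this angle, whatever the lens; pixels are square), "cx", "cy" (the principal point, pixels), "xyz" and "rotation" of the camera in the world; the wrist camera has in their place "hand_eye" (4x4, takes a point from camera to tool coordinates, whose origin is the TCP and whose axes are the flange's). Camera axes: x right, y down, z forward; pixel columns grow to the right and rows downward; lengths in m; the calibration is good to about 2 mm. The wrist camera is an equidistant fisheye: a pixel r from the principal point sees the ray r / f radians off the axis. A picture is of the moment at which its call begins: read the wrist's pose just before it. There is no depth.
- r.job_done(): hands the job in, once; it reports no verdict.
The state is a dict: "t": time; "joint_positions": joint angles; "qvel": joint speeds; "tau": joint torques, N m; "tcp_pos": TCP position; "ee_rot": TCP orientation; "wrist_force": force on the tool from outside, world axes, zero at the start; "wrist_torque": the same for the moment, N m; "opening": opening from 0.0 (shut) to 1.0 (fully open).
Only numpy, scipy, OpenCV 4.12 (cv2) and the standard library are available. Lean on these libraries where they do the work, as an engineer would, in place of code of your own. Each camera call takes 0.05 s, during which the arm holds its last target.

TASK

Pick up the finned aluminium heat sink, set it upright on the plate of the steel corner jig and push one long side flush against the long low fence while it is still at least two fingers' width short of the tall end stop; then move it on into the corner until its end touches the end stop too. Finish while still holding it there, square, down on the plate and pressed firmly against both fences at once, without letting go. Leave the other things on the bench where they are.

Things in the scene. Friction and masses are not known exactly. Their poses are not given: they have to be found in the camera images.
- sink_center (a point): Centre of the finned aluminium heat sink, 26 mm above its underside: base slab 56 (own x) x 80 (own y) x 14 mm high; on it five fins along own y, all 80 mm long, together 36 mm wide in x, centred, top 52 mm above the underside. z up; 0.2-0.4 kg; both ends alike. Stands on the bench. Grip across the 36 mm (along own x), fingertips over 20 mm above its underside to clear the long fence.
- jig: Corner jig, fixed to the bench: dark steel plate 180 mm (own x) by 240 mm (own y), 12 mm thick; origin at the centre of the plate's underside, at bench level. The long low fence stands along its far (+x) side, the tall end stop at its right (-y) end; the other two sides are open. Bare metal: friction on plate and fence can take 5 to 8 N of a push.
- corner (a point): Point on the plate's top (12 mm above the bench) where the fences' inner faces meet; axes parallel to the jig's. The long fence's inner face is its y-z plane, the end stop's its x-z plane; the part belongs on its -x, +y side. Heat sink home: its own y parallel to this y (either way round), its centre at (-28, +40, +26) mm in these axes.
- long_fence: The long low fence: rigid steel bar along the jig's y, 16 mm thick (x), 215 mm long, 16 mm high above the plate; origin at the centre of its underside, on the plate. Its inner face, 8 mm to -x of the origin, faces -x of the jig. The heat sink's long side (80 mm) goes against it.
- end_stop: The tall end stop: rigid steel block along the jig's x, 95 mm long (x), 18 mm thick (y), 34 mm high above the plate; origin at the centre of its underside, on the plate. Its inner face, 9 mm to +y of the origin, faces +y of the jig. One 56 mm end of the heat sink goes against it.
- block_center (a point): Centre of a plain solid aluminium block without fins, 52 x 74 x 46 mm high. Not to be moved.
- transformer_center (a point): Centre of a small transformer (dark laminated core, copper winding), 58 x 62 x 54 mm high. Not to be moved.
- relay_center (a point): Centre of a small clear-cased relay, 30 x 30 x 36 mm high, standing. Not to be moved.
- capacitor_center (a point): Centre of an upright can capacitor, 35 mm across, 55 mm high. Not to be moved.
Not all that is in view belongs to the job. Leave any green or yellow look-alike of the part that bears sink_center alone.

How it is judged:
By the outcome, as a careful person would: the job done as asked, in the order asked, and still so for the second after the job is handed in, while the arm keeps its last pose, push and grip.
It also fails if it takes over 48 s, if anything falls off the work surface, if the arm or the gripper's body presses on something with over 40 N, if the wrist force passes 120 N, or if a joint passes its speed limit or range.

## Working session

There is one attempt and no reset: what is moved stays moved. The work goes in short steps, Python scripts to look and compute and a shell command to move; the robot and the scene stay as the last step left them, time stands still between calls to the robot, and variables do not carry over. Pictures are saved under pics/ and viewed, and the job is handed in when it is done.

```bash
ls; mkdir -p pics
python3 - <<'E'
from plant import r
import cv2
s=r.read_state(); print(s)
for n in ("scene","top","wrist"):
    f=r.grab_frame(n); cv2.imwrite(f"pics/{n}0.png",f["frame"]); print(n,{k:v for k,v in f.items() if k!="frame"})
E
```

```text
pics
{'t': 0.0, 'joint_positions': array([ 1.07308011e+00,  2.64745046e-01,  1.60538283e+00,  1.98263762e-05,
        1.27369946e+00, -3.68797245e-02]), 'qvel': array([-0.00114299,  0.00178566,  0.00026264, -0.00056105,  0.00094506,
        0.00059363]), 'tau': array([-1.55045880e-03, -5.15089273e+01, -3.67316616e+01, -1.61788016e-04,
        1.31106822e-02, -2.57771319e-05]), 'tcp_pos': array([0.29980322, 0.60394661, 0.22996272]), 'ee_rot': array([ 2.28387428e-01,  9.73569686e-01, -1.07515995e-03, -3.04258495e-04]), 'wrist_force': array([-0.43828922, -0.11708886, -0.67282761]), 'wrist_torque': array([ 0.01393528, -0.04087945, -0.04233947]), 'opening': 0.9996072320152739}
scene {'fovy': 54.632950221196886, 'cx': 317.48723309739466, 'cy': 241.9782933508832, 'xyz': array([ 0.95394506, -0.27644551,  0.69827335]), 'rotation': array([ 0.86270269,  0.3872225 , -0.13811286, -0.29449558])}
top {'fovy': 44.92618334074464, 'cx': 309.3336598558141, 'cy': 238.5195627631267, 'xyz': array([0.32212858, 0.05952854, 1.3354139 ]), 'rotation': array([-0.69617018,  0.71098238, -0.074285  ,  0.06582462])}
wrist {'fovy': 65.70646984690485, 'cx': 324.93641629455055, 'cy': 238.56791564215462, 'hand_eye': array([[-1.62468825e-04, -9.57652042e-01, -2.87928011e-01,
         7.32707316e-02],
       [ 9.99999765e-01, -3.47373916e-04,  5.91101060e-04,
        -4.28501424e-06],
       [-6.66087818e-04, -2.87927848e-01,  9.57651874e-01,
        -1.44102627e-01],
       [ 0.00000000e+00,  0.00000000e+00,  0.00000000e+00,
         1.00000000e+00]])}
```

View pics/scene0.png

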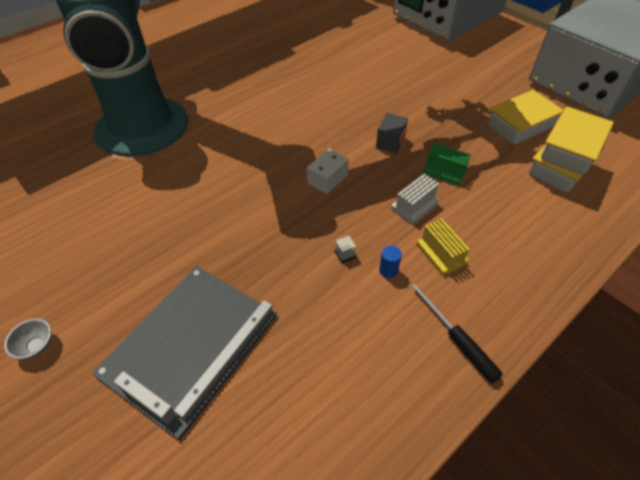

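View pics/top0.png

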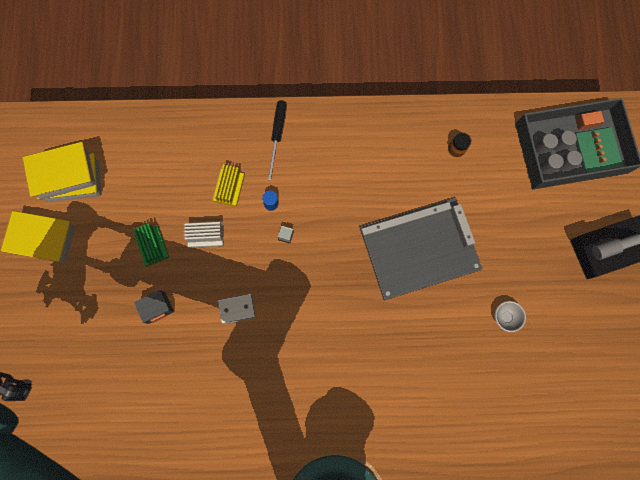

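View pics/wrist0.png

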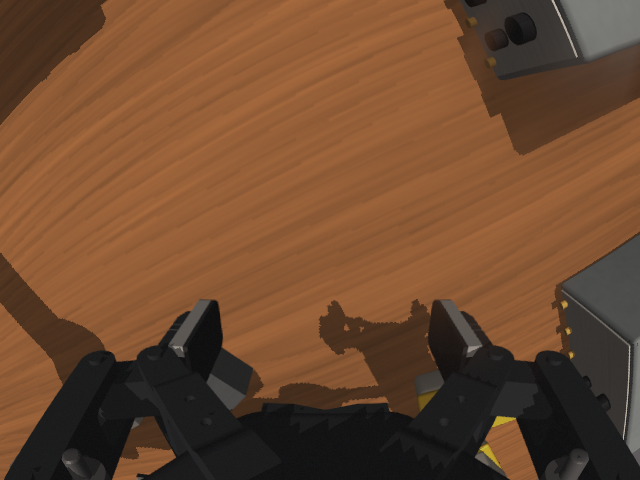

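Finned candidates: grey at scene (416,198) / top (203,233), yellow at scene (443,247) / top (228,184), and green at scene (447,163) / top (150,243). The grey one is the bare aluminium part, since green and yellow are named look-alikes. The unfinned grey block is at top (237,309). I'll confirm in enlarged crops.

Run:
```python
import cv2,numpy as np
t=cv2.imread("pics/top0.png"); s=cv2.imread("pics/scene0.png")
a=cv2.resize(s[160:240,370:470],None,fx=8,fy=7.5,interpolation=cv2.INTER_CUBIC) 
a=cv2.resize(s[165:235,375:465],None,fx=8,fy=8,interpolation=cv2.INTER_CUBIC);cv2.imwrite("pics/c1.png",a)
cv2.imwrite("pics/c2.png",cv2.resize(t[205:260,170:240],None,fx=10,fy=10,interpolation=cv2.INTER_CUBIC))
cv2.imwrite("pics/c3.png",cv2.resize(t[190:305,350:490],None,fx=5,fy=5,interpolation=cv2.INTER_CUBIC))
```

```text
(no output)
```

View pics/c1.png

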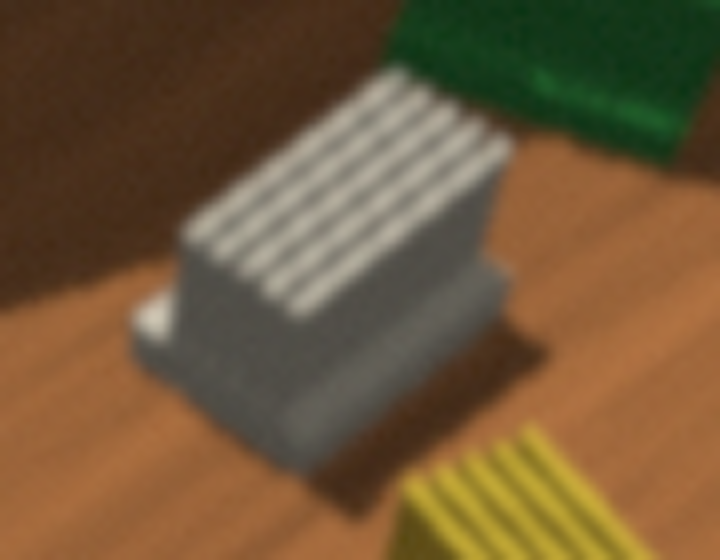

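View pics/c2.png

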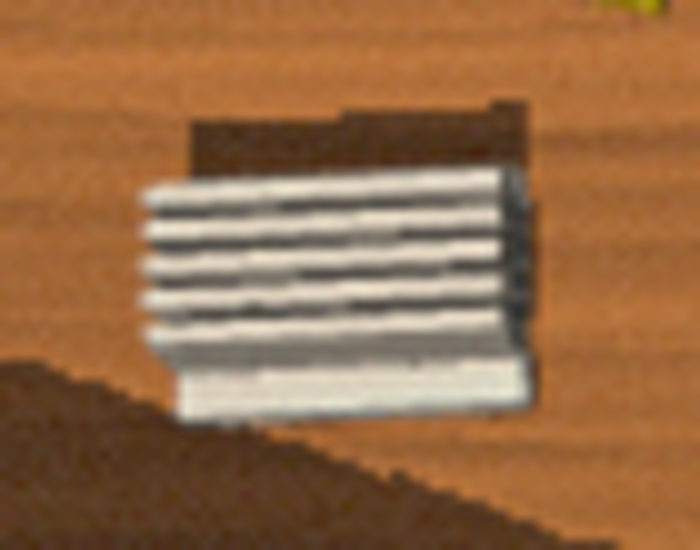

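View pics/c3.png

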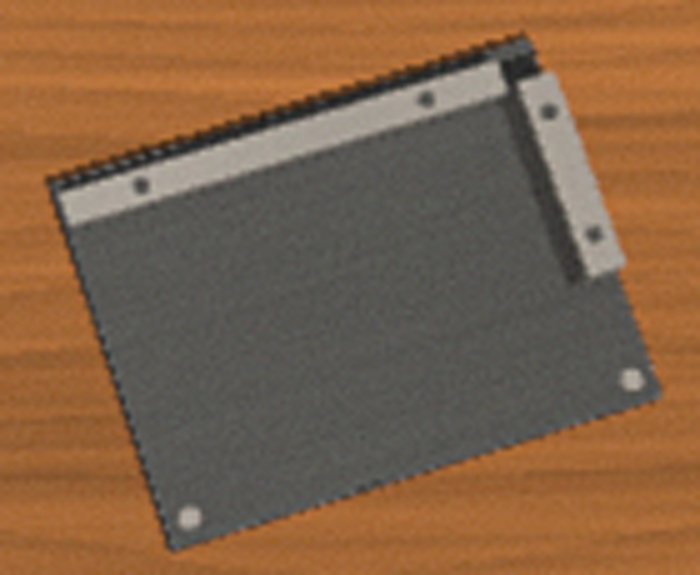

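The crops confirm it: a bare grey part with five fins standing on its base slab, fins along image rows in the top view at crop 2 (145..500, 170..340). Next I need the jig in the scene camera.

Run:
```python
import cv2
s=cv2.imread("pics/scene0.png")
cv2.imwrite("pics/c4.png",cv2.resize(s[260:440,90:285],None,fx=4,fy=3.3333,interpolation=cv2.INTER_CUBIC))
cv2.imwrite("pics/c4.png",cv2.resize(s[260:440,90:285],None,fx=3.3,fy=3.3,interpolation=cv2.INTER_CUBIC))
cv2.imwrite("pics/c5.png",cv2.resize(s[360:440,90:200],None,fx=7,fy=7,interpolation=cv2.INTER_CUBIC))
cv2.imwrite("pics/c6.png",cv2.resize(s[260:340,180:285],None,fx=7,fy=7,interpolation=cv2.INTER_CUBIC))
```

```text
(no output)
```

View pics/c5.png

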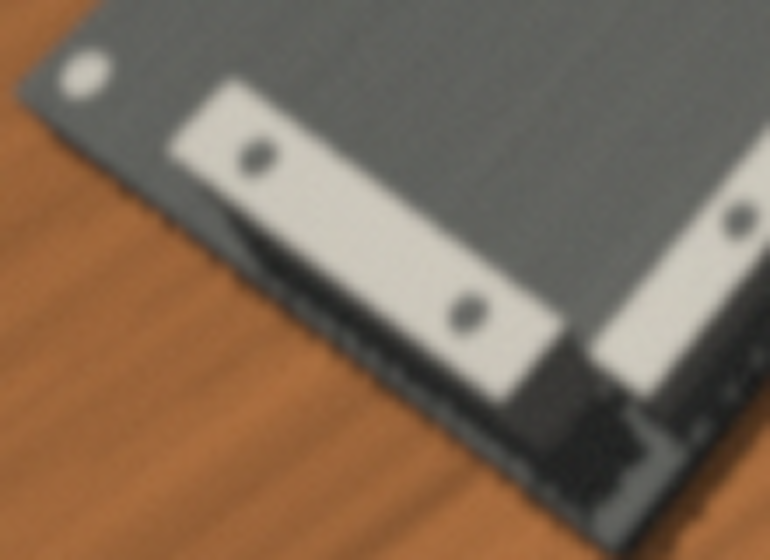

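View pics/c6.png

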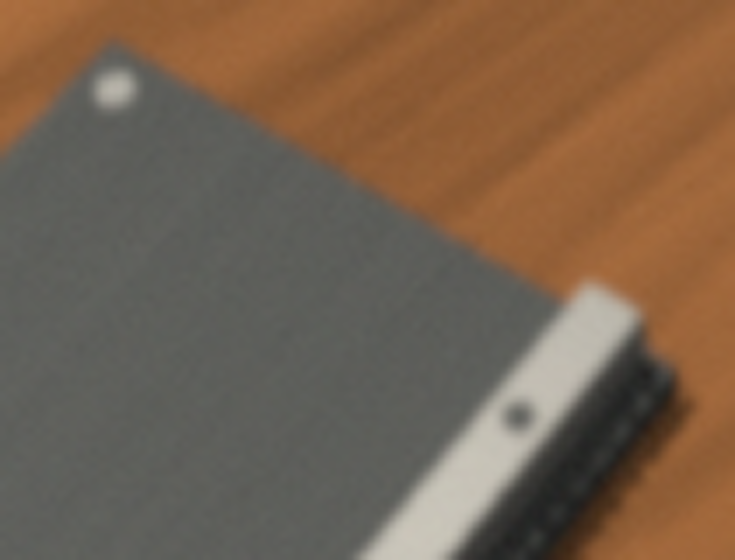

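```bash
cat > cal.py <<'E'
import numpy as np
from scipy.spatial.transform import Rotation as R
C={"scene":(54.632950221196886,317.48723309739466,241.9782933508832,[0.95394506,-0.27644551,0.69827335],[0.86270269,0.3872225,-0.13811286,-0.29449558]),
"top":(44.92618334074464,309.3336598558141,238.5195627631267,[0.32212858,0.05952854,1.3354139],[-0.69617018,0.71098238,-0.074285,0.06582462])}
def proj(c,P):
    fv,cx,cy,t,q=C[c]; f=240/np.tan(np.radians(fv)/2)
    p=(np.asarray(P)-t)@R.from_quat(q).as_matrix()
    return np.c_[cx+f*p[:,0]/p[:,2],cy+f*p[:,1]/p[:,2]]
def crop(uv,off,s): return np.array(off)+(np.array(uv)+.5)/s-.5
def place(x,y,a,L):
    L=np.asarray(L,float);c,s=np.cos(a),np.sin(a)
    return np.c_[x+c*L[:,0]-s*L[:,1],y+s*L[:,0]+c*L[:,1],L[:,2]]
E
cat > fit.py <<'E'
from cal import *
from scipy.optimize import least_squares
def rep(n,fun,p0):
    s=least_squares(fun,p0,loss="soft_l1"); r=fun(s.x).reshape(-1,2)
    print(n,np.round(s.x,4)); print(" res",np.round(r,1).tolist()); return s.x
# sink: own x ~ world x, y ~ world y
f=lambda x,y,z:(x*.018,y*.04,z)
sk_top=[((143,182),(.018,.04,.052)),((502,168),(.018,-.04,.052)),((147,345),(-.018,.04,.052)),((503,328),(-.018,-.04,.052)),((180,420),(-.028,.04,0.002)),((530,408),(-.028,-.04,0.002))]
sk_sc=[((395,66),(-.018,.04,.052)),((514,145),(.018,.04,.052)),((183,237),(-.018,-.04,.052)),((295,320),(.018,-.04,.052)),((130,325),(-.028,-.04,.014)),((295,472),(.028,-.04,0)),((510,285),(.028,.04,.014))]
def fs(p,cams=("top","scene")):
    o=[]
    for c,l,off,s in (("top",sk_top,(170,205),10),("scene",sk_sc,(375,165),8)):
        if c in cams: o.append(proj(c,place(*p,[q for _,q in l]))-crop([q for q,_ in l],off,s))
    return np.concatenate(o).ravel()
for cs in (("top","scene"),("top",),("scene",)): rep("sink"+str(cs),lambda p:fs(p,cs),[.45,.25,0])
def jl(p):
    fx,sy,fy,sx=p  # fence inner x, stop inner y, fence -y end, stop -x end
    fe=lambda x,y:(fx+x,fy+y,.028); st=lambda x,y:(sx+x,sy+y,.046)
    P=lambda x,y:(x*.09,y*.12,.012)
    top=[((172,550),P(-1,1)),((662,398),P(-1,-1)),((48,180),P(1,1)),((530,38),P(1,-1)),((72,226),fe(0,.215)),((62,192),fe(.016,.215)),((506,98),fe(0,0)),((500,62),fe(.016,0)),((518,82),st(.095,0)),((555,70),st(.095,-.018)),((625,262),st(0,-.018)),((588,277),st(0,0))]
    c5=[((18,92),P(-1,-1)),((615,550),P(1,-1)),((232,78),st(0,0)),((168,150),st(0,-.018)),((567,325),st(.095,0)),((500,402),st(.095,-.018)),((590,352),fe(0,0)),((648,402),fe(.016,0))]
    c6=[((112,42),P(-1,1)),((678,370),P(1,1)),((590,280),fe(0,.215)),((643,318),fe(.016,.215))]
    return [("top",top,(350,190),5),("scene",c5,(90,360),7),("scene",c6,(180,260),7)]
def fj(p,cams=("top","scene")):
    return np.concatenate([proj(c,place(*p[:3],[q for _,q in l]))-crop([q for q,_ in l],off,s) for c,l,off,s in jl(p[3:]) if c in cams]).ravel()
for cs in (("top","scene"),("top",),("scene",)):
    p=rep("jig"+str(cs),lambda p:fj(p,cs),[.45,-.1,.27,.07,-.09,-.1,-.03])
    cor=place(*p[:3],[(p[3],p[4],.012),(p[3]-.028,p[4]+.04,.038)]); print("corner,home",np.round(cor,4).tolist())
E
python3 fit.py
```

```text
sink('top', 'scene') [0.6038 0.2834 0.0198]
 res [[0.2, 0.5], [-0.2, 0.5], [-0.2, -0.2], [-0.1, 0.1], [0.9, 0.7], [0.2, 0.6], [0.2, 1.3], [-0.2, 0.8], [-0.1, -0.1], [0.4, -0.3], [0.3, -0.4], [0.3, 1.5], [0.6, -0.5]]
sink('top',) [0.6047 0.2837 0.0179]
 res [[0.2, 0.1], [-0.3, 0.2], [-0.3, -0.6], [-0.3, -0.2], [0.7, 0.3], [0.1, 0.2]]
sink('scene',) [0.6031 0.2836 0.0244]
 res [[-0.1, 1.0], [-0.5, 0.5], [-0.3, -0.3], [0.2, -0.6], [0.1, -0.6], [0.2, 1.2], [0.3, -0.9]]
jig('top', 'scene') [ 0.561  -0.2167  0.2762  0.0645 -0.0953 -0.0954 -0.0302]
 res [[-0.3, 0.4], [0.2, 0.3], [0.1, 0.7], [0.1, 0.2], [-0.5, 0.3], [-0.6, 0.6], [0.4, -0.5], [-0.7, 0.3], [-0.1, 0.6], [-0.1, 0.8], [0.2, 1.2], [0.2, 0.5], [-0.7, 0.3], [0.2, 0.7], [0.4, 0.6], [0.2, 0.3], [0.0, 0.2], [0.4, 0.3], [-0.2, 0.6], [-0.2, -0.4], [0.7, -0.2], [0.7, -0.1], [-0.1, 1.0], [0.1, 0.0]]
corner,home [[0.6491, -0.2908, 0.012], [0.6112, -0.2599, 0.038]]
jig('top',) [ 0.562  -0.2167  0.2739  0.0637 -0.0956 -0.096  -0.0292]
 res [[-0.4, -0.1], [0.2, 0.0], [0.1, 0.2], [0.2, -0.1], [-0.1, -0.0], [-0.3, 0.3], [0.8, -0.6], [-0.3, 0.2], [-0.1, -0.2], [-0.1, 0.0], [0.1, 0.4], [0.1, -0.3]]
corner,home [[0.6492, -0.2915, 0.012], [0.6114, -0.2605, 0.038]]
jig('scene',) [ 0.5603 -0.2168  0.2776  0.065  -0.0953 -0.0952 -0.0304]
 res [[-0.9, 0.1], [0.1, 0.3], [0.1, 0.3], [-0.1, 0.0], [-0.2, -0.2], [0.2, -0.1], [-0.0, 0.3], [0.0, -0.7], [0.4, -0.4], [0.3, -0.4], [-0.1, 0.7], [0.1, -0.3]]
corner,home [[0.649, -0.2906, 0.012], [0.6111, -0.2598, 0.038]]
```

```bash
cat > plan.py <<'E'
import numpy as np,sys
from scipy.spatial.transform import Rotation as R
def q_of(yaw): # tool down, tool y along world angle yaw
    y=np.array([np.cos(yaw),np.sin(yaw),0]);z=np.array([0,0,-1.]);x=np.cross(y,z)
    return R.from_matrix(np.c_[x,y,z])
def delta(p0,R0,p1,R1):
    return np.round(R0.inv().apply(np.array(p1)-p0)*100,2),np.round(np.degrees((R0.inv()*R1).as_rotvec()),2)
def st():
    from plant import r
    s=r.read_state(); Rm=R.from_quat(s["ee_rot"]); m=Rm.as_matrix()
    print("t",round(s["t"],2),"p",np.round(s["tcp_pos"],4),"yaw",round(np.degrees(np.arctan2(m[1,1],m[0,1])),2),"tiltxy deg",np.round(np.degrees(m[:2,2]),2),"F",np.round(s["wrist_force"],1),"T",np.round(s["wrist_torque"],2),"open",round(s["opening"],3),"q",np.round(s["joint_positions"],2))
    return s,np.array(s["tcp_pos"]),Rm
E
python3 - <<'E'
from plan import *
s,p,Rm=st()
print(delta(p,Rm,[.604,.2835,.13],q_of(.0198)))
E
```

```text
t 0.15 p [0.2999 0.6041 0.2302] yaw 63.6 tiltxy deg [-0.05 -0.09] F [0.4 0.2 0.5] T [0.06 0.02 0.01] open 1.004 q [ 1.07  0.26  1.61 -0.    1.27 -0.04]
(array([-41.49, -15.17,  10.05]), array([-9.000e-02,  5.000e-02,  6.247e+01]))
```

```bash
python3 -m jog '[{"gripper":1,"translation":[-10.4,-3.8,0],"dr":[0,0,15.6]},{"gripper":1,"translation":[-41.5,-15.2,10],"dr":[0,0,62.5]},{"gripper":1,"translation":[-41.5,-15.2,10],"dr":[0,0,62.5]},{"gripper":1,"translation":[-41.5,-15.2,10],"dr":[0,0,62.5]},{"gripper":1,"translation":[-41.5,-15.2,10],"dr":[0,0,62.5]},{"gripper":1,"translation":[-41.5,-15.2,10],"dr":[0,0,62.5]},{"gripper":1,"translation":[-41.5,-15.2,10],"dr":[0,0,62.5]},{"gripper":1,"translation":[-41.5,-15.2,10],"dr":[0,0,62.5]},{"gripper":1,"translation":[-41.5,-15.2,10],"dr":[0,0,62.5]},{"gripper":1,"translation":[-41.5,-15.2,10],"dr":[0,0,62.5]},{"gripper":1,"translation":[-41.5,-15.2,10],"dr":[0,0,62.5]},{"gripper":1,"translation":[-41.5,-15.2,10],"dr":[0,0,62.5]}]'
python3 - <<'E'
from plan import *
s,p,Rm=st()
print(delta(p,Rm,[.604,.2835,.13],q_of(.0198)))
E
```

```text
t: 1.15
tcp_pos: [0.6072, 0.2779, 0.1285]
ee_rot: [0.702, 0.712, -0.002, 0.001]
wrist_force: [-0.2, 0.0, -0.5]
opening: 0.995
t 1.15 p [0.6072 0.2779 0.1285] yaw 0.8 tiltxy deg [-0.07 -0.21] F [-0.2  0.  -0.5] T [-0.04  0.07 -0.02] open 0.995 q [ 0.39  0.33  1.72 -0.    1.1   0.38]
(array([ 0.57, -0.31, -0.15]), array([-0.07,  0.21, -0.33]))
```

```bash
python3 -m jog '[{"gripper":1,"translation":[0,0,0],"dr":[0,0,0]},{"gripper":1,"translation":[0,0,0],"dr":[0,0,0]},{"gripper":1,"translation":[0,0,0],"dr":[0,0,0]}]'
python3 - <<'E'
from plan import *
from plant import r
import cv2
s,p,Rm=st()
f=r.grab_frame("wrist");cv2.imwrite("pics/w1.png",f["frame"])
print(delta(p,Rm,[.604,.2835,.13],q_of(.0198)))
f0=240/np.radians(f["fovy"]/2); f0=240/np.tan(np.radians(f["fovy"]/2))
H=f["hand_eye"]
img=f["frame"].copy()
for z in (.052,):
  for lx in (-.018,.018):
    for ly in (-.04,.04):
      a=.0198;P=np.array([.604+np.cos(a)*lx-np.sin(a)*ly,.2835+np.sin(a)*lx+np.cos(a)*ly,z])
      t=Rm.inv().apply(P-p);c=np.linalg.inv(H)@np.r_[t,1]
      th=np.arctan2(np.hypot(c[0],c[1]),c[2]);d=c[:2]/np.hypot(c[0],c[1])
      u=f["cx"]+f0*th*d[0];v=f["cy"]+f0*th*d[1];print(lx,ly,round(u,1),round(v,1));cv2.drawMarker(img,(int(u),int(v)),(0,0,255),0,12,1)
cv2.imwrite("pics/w1m.png",img)
E
```

```text
t: 1.4
tcp_pos: [0.6036, 0.2849, 0.1315]
ee_rot: [0.7, 0.714, 0.0, -0.0]
wrist_force: [-0.5, -0.2, 0.2]
opening: 0.994
t 1.4 p [0.6036 0.2849 0.1315] yaw 1.15 tiltxy deg [-0.01  0.02] F [-0.5 -0.2  0.2] T [-0.01 -0.02 -0.04] open 0.994 q [0.4  0.32 1.72 0.   1.1  0.38]
(array([-0.14,  0.04,  0.15]), array([-0.01, -0.02,  0.02]))
-0.018 -0.04 298.5 306.3
-0.018 0.04 295.7 187.7
0.018 -0.04 352.0 306.4
0.018 0.04 354.9 187.7
```

View pics/w1m.png

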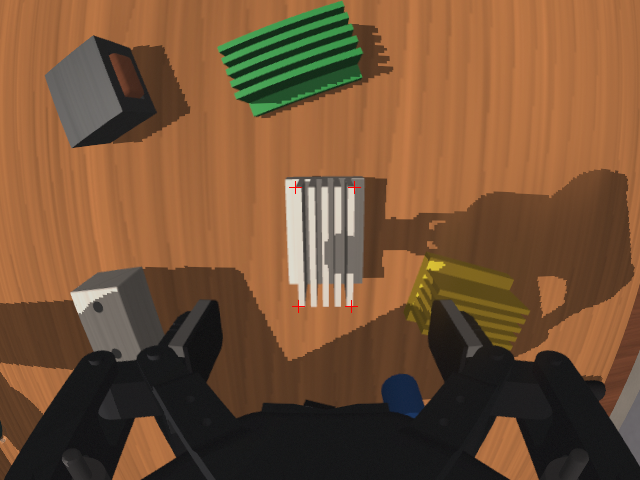

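The wrist view has the fin tops at columns 300–352 and rows 183–306, matching the fit to about 1 mm. The yellow look-alike's corner at (430,255) is about 70 mm off, so I'll part-close the fingers before going down.

```bash
python3 -m jog '[{"gripper":0.5,"translation":[-0.1,0,2],"dr":[0,0,0]},{"gripper":0.5,"translation":[-0.1,0,4],"dr":[0,0,0]},{"gripper":0.5,"translation":[-0.1,0,6],"dr":[0,0,0]},{"gripper":0.5,"translation":[-0.1,0,8],"dr":[0,0,0]},{"gripper":0.5,"translation":[-0.1,0,9.5],"dr":[0,0,0]},{"gripper":0.5,"translation":[-0.1,0,10.4],"dr":[0,0,0]},{"gripper":0.5,"translation":[-0.1,0,10.8],"dr":[0,0,0]},{"gripper":0.5,"translation":[-0.1,0,10.8],"dr":[0,0,0]},{"gripper":0.5,"translation":[-0.1,0,10.8],"dr":[0,0,0]},{"gripper":0.5,"translation":[-0.1,0,10.8],"dr":[0,0,0]}]' 60
python3 -c "from plan import *;st()"
```

```text
t: 2.28
tcp_pos: [0.6054, 0.2835, 0.0248]
ee_rot: [0.7, 0.714, 0.001, 0.001]
wrist_force: [0.4, 0.7, -0.2]
opening: 0.751
t 2.28 p [0.6054 0.2835 0.0248] yaw 1.11 tiltxy deg [0.14 0.06] F [ 0.4  0.7 -0.2] T [ 0.03 -0.04 -0.04] open 0.751 q [ 0.4   0.44  1.78 -0.    0.92  0.38]
```

```bash
python3 -m jog '[{"gripper":0.5,"translation":[0,0,0.2],"dr":[0,0,0]},{"gripper":0.1,"translation":[0,0,0.2],"dr":[0,0,0]},{"gripper":-0.2,"translation":[0,0,0.2],"dr":[0,0,0]},{"gripper":-1,"translation":[0,0,0.2],"dr":[0,0,0]},{"gripper":-1,"translation":[0,0,0.2],"dr":[0,0,0]},{"gripper":-1,"translation":[0,0,0.2],"dr":[0,0,0]},{"gripper":-1,"translation":[0,0,0.2],"dr":[0,0,0]},{"gripper":-1,"translation":[0,0,0.2],"dr":[0,0,0]},{"gripper":-1,"translation":[0,0,0.2],"dr":[0,0,0]},{"gripper":-1,"translation":[0,0,0.2],"dr":[0,0,0]}]' 100
python3 -c "from plan import *;st()"
```

```text
t: 3.12
tcp_pos: [0.6049, 0.2831, 0.0221]
ee_rot: [0.7, 0.714, 0.001, 0.0]
wrist_force: [0.7, -0.8, 5.9]
opening: 0.405
t 3.12 p [0.6049 0.2831 0.0221] yaw 1.09 tiltxy deg [0.07 0.02] F [ 0.7 -0.8  5.9] T [-0.03  0.17 -0.03] open 0.405 q [ 0.4   0.44  1.78 -0.    0.92  0.38]
```

```bash
python3 -m jog '[{"gripper":-1,"translation":[0,0,-1],"dr":[0,0,0]},{"gripper":-1,"translation":[0,0,-3],"dr":[0,0,0]},{"gripper":-1,"translation":[0,0,-6],"dr":[0,0,0]},{"gripper":-1,"translation":[0,0,-9],"dr":[0,0,0]},{"gripper":-1,"translation":[0,0,-11],"dr":[0,0,0]},{"gripper":-1,"translation":[0,0,-12],"dr":[0,0,0]},{"gripper":-1,"translation":[0,0,-12],"dr":[0,0,0]},{"gripper":-1,"translation":[0,0,-12],"dr":[0,0,0]}]'
python3 - <<'E'
from plan import *
from plant import r
import cv2
s,p,Rm=st()
f=r.grab_frame("scene");cv2.imwrite("pics/s2.png",f["frame"])
c,sn=np.cos(.276),np.sin(.276)
t=[.649-c*.040-sn*.100,-.291-sn*.040+c*.100,.012+.022+.06]
print(t,delta(p,Rm,t,q_of(.276)))
E
```

```text
t: 3.78
tcp_pos: [0.6037, 0.2827, 0.1406]
ee_rot: [0.7, 0.714, -0.0, -0.0]
wrist_force: [-0.4, 0.4, -3.5]
opening: 0.408
t 3.78 p [0.6037 0.2827 0.1406] yaw 1.1 tiltxy deg [-0.05 -0.02] F [-0.4  0.4 -3.5] T [-0.    0.04  0.02] open 0.408 q [0.4  0.32 1.71 0.   1.12 0.38]
[np.float64(0.5832629505970528), np.float64(-0.2056850520963971), 0.094] (array([-48.79,  -2.98,   4.68]), array([-5.000e-02,  1.000e-02, -1.471e+01]))
```

View pics/s2.png

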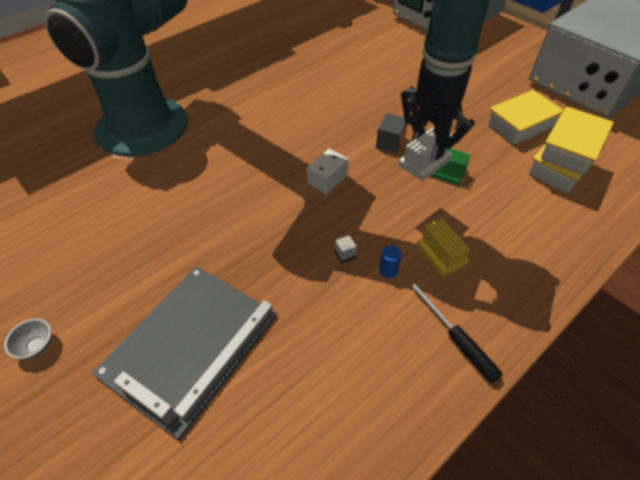

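The sink is held at scene (425,155), weighing about 3.5 N. Next is the transit at height.

```bash
python3 -m jog '[{"gripper":-1,"translation":[-1.5,-0.1,0],"dr":[0,0,-0.5]},{"gripper":-1,"translation":[-4.5,-0.3,0],"dr":[0,0,-1.5]},{"gripper":-1,"translation":[-8,-0.5,0],"dr":[0,0,-2.5]},{"gripper":-1,"translation":[-11.5,-0.7,0],"dr":[0,0,-3.5]},{"gripper":-1,"translation":[-15,-0.9,0],"dr":[0,0,-4.5]},{"gripper":-1,"translation":[-18.5,-1.1,0],"dr":[0,0,-5.6]},{"gripper":-1,"translation":[-22,-1.4,0],"dr":[0,0,-6.6]},{"gripper":-1,"translation":[-25.5,-1.6,0],"dr":[0,0,-7.7]},{"gripper":-1,"translation":[-29,-1.8,0],"dr":[0,0,-8.8]},{"gripper":-1,"translation":[-32.5,-2,0],"dr":[0,0,-9.8]},{"gripper":-1,"translation":[-35,-2.2,0],"dr":[0,0,-10.5]},{"gripper":-1,"translation":[-36,-2.3,0],"dr":[0,0,-11]}]'
python3 -m jog '[{"gripper":-1,"translation":[0,0,0],"dr":[0,0,0]},{"gripper":-1,"translation":[0,0,0],"dr":[0,0,0]}]'
python3 - <<'E'
from plan import *
s,p,Rm=st()
c,sn=np.cos(.276),np.sin(.276)
t=[.649-c*.040-sn*.100,-.291-sn*.040+c*.100,.012+.022+.03]
print(delta(p,Rm,t,q_of(.276)))
E
```

```text
t: 4.83
tcp_pos: [0.5858, -0.0809, 0.1383]
ee_rot: [0.629, 0.777, -0.002, -0.002]
wrist_force: [0.7, 0.9, -2.6]
opening: 0.403
t: 5.0
tcp_pos: [0.5866, -0.0775, 0.1389]
ee_rot: [0.629, 0.777, -0.001, -0.002]
wrist_force: [-0.5, 0.1, -2.2]
opening: 0.403
t 5.0 p [ 0.5866 -0.0775  0.1389] yaw 11.98 tiltxy deg [-0.23  0.07] F [-0.5  0.1 -2.2] T [-0.04 -0.04 -0.04] open 0.403 q [-0.17  0.18  1.88  0.    1.08 -0.38]
(array([-12.48,  -2.96,   7.48]), array([-0.21, -0.13, -3.84]))
```

```bash
python3 -m jog '[{"gripper":-1,"translation":[-1.5,-0.4,0],"dr":[0,0,-0.5]},{"gripper":-1,"translation":[-4,-1,0],"dr":[0,0,-1.5]},{"gripper":-1,"translation":[-7,-1.6,0.5],"dr":[-0.1,0,-2.4]},{"gripper":-1,"translation":[-10,-2.3,2],"dr":[-0.1,-0.1,-3.2]},{"gripper":-1,"translation":[-12,-2.9,3.5],"dr":[-0.1,-0.1,-3.8]},{"gripper":-1,"translation":[-12.5,-3,5],"dr":[-0.1,-0.1,-3.8]},{"gripper":-1,"translation":[-12.5,-3,6.5],"dr":[-0.1,-0.1,-3.8]},{"gripper":-1,"translation":[-12.5,-3,7],"dr":[-0.1,-0.1,-3.8]},{"gripper":-1,"translation":[-12.5,-3,7],"dr":[-0.1,-0.1,-3.8]},{"gripper":-1,"translation":[-12.5,-3,7],"dr":[-0.1,-0.1,-3.8]},{"gripper":-1,"translation":[-12.5,-3,7],"dr":[-0.1,-0.1,-3.8]}]'
python3 - <<'E'
from plan import *
from plant import r
import cv2
s,p,Rm=st()
for n in ("scene","top"):
    f=r.grab_frame(n);cv2.imwrite(f"pics/{n}3.png",f["frame"])
    a=f["frame"][250:440,80:300] if n=="scene" else f["frame"][180:310,340:490]
    cv2.imwrite(f"pics/{n}3c.png",cv2.resize(a,None,fx=3 if n=="scene" else 4,fy=3 if n=="scene" else 4,interpolation=cv2.INTER_CUBIC))
c,sn=np.cos(.276),np.sin(.276)
t=[.649-c*.040-sn*.100,-.291-sn*.040+c*.100,.012+.022]
print(delta(p,Rm,t,q_of(.276)))
E
```

```text
t: 5.92
tcp_pos: [0.586, -0.2052, 0.0721]
ee_rot: [0.602, 0.799, 0.0, 0.002]
wrist_force: [-0.2, -0.3, -2.5]
opening: 0.403
t 5.92 p [ 0.586  -0.2052  0.0721] yaw 15.98 tiltxy deg [ 0.19 -0.09] F [-0.2 -0.3 -2.5] T [-0.02  0.01 -0.01] open 0.403 q [-0.38  0.3   1.87 -0.    0.97 -0.66]
(array([ 0.03, -0.28,  3.81]), array([0.16, 0.14, 0.16]))
```

View pics/scene3c.png

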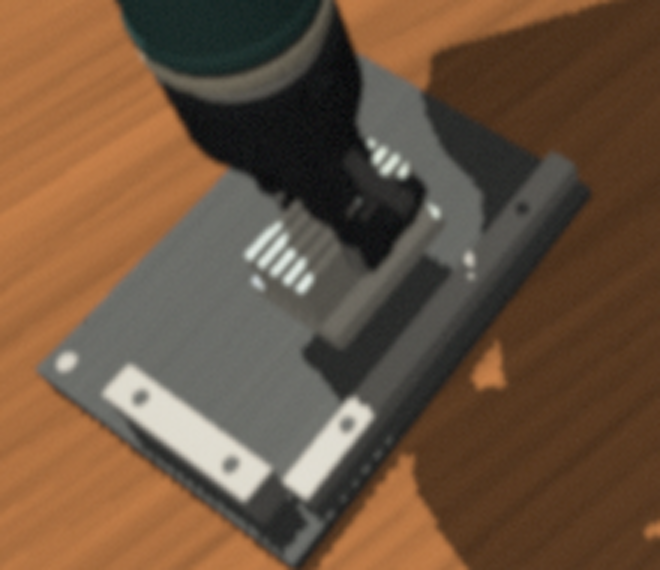

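View pics/top3c.png

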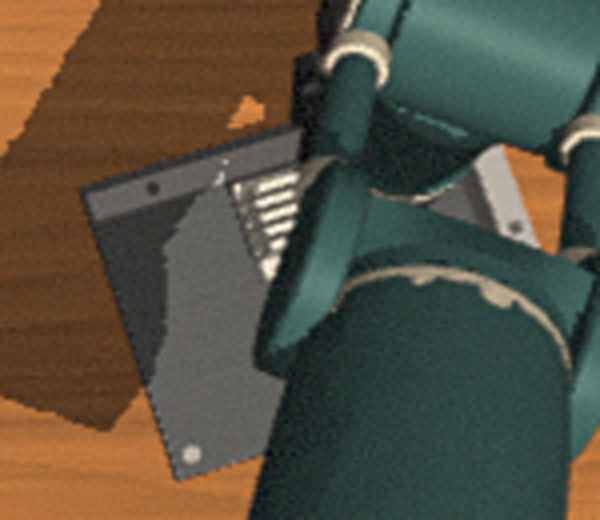

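The sink is upright above the plate, with a gap to the long fence and well short of the end stop (front end at crop (330,345)). Lowering now.

```bash
python3 -m jog '[{"gripper":-1,"translation":[0,-0.1,1],"dr":[0.1,0.1,0.1]},{"gripper":-1,"translation":[0,-0.3,2],"dr":[0.1,0.1,0.1]},{"gripper":-1,"translation":[0,-0.3,2.8],"dr":[0.1,0.1,0.1]},{"gripper":-1,"translation":[0,-0.3,3.3],"dr":[0.1,0.1,0.1]},{"gripper":-1,"translation":[0,-0.3,3.4],"dr":[0.1,0.1,0.1]},{"gripper":-1,"translation":[0,-0.3,3.4],"dr":[0.1,0.1,0.1]},{"gripper":-1,"translation":[0,-0.3,3.4],"dr":[0.1,0.1,0.1]}]'
python3 -c "from plan import *;st()"
```

```text
t: 6.6
tcp_pos: [0.5823, -0.2069, 0.0371]
ee_rot: [0.603, 0.798, -0.0, -0.0]
wrist_force: [0.1, -0.2, -2.2]
opening: 0.404
t 6.6 p [ 0.5823 -0.2069  0.0371] yaw 15.79 tiltxy deg [-0.01 -0.  ] F [ 0.1 -0.2 -2.2] T [-0.01 -0.02 -0.05] open 0.404 q [-0.38  0.34  1.89 -0.    0.91 -0.66]
```

```bash
python3 -m jog '[{"gripper":-1,"translation":[0,0,0.1],"dr":[0,0,0]},{"gripper":-1,"translation":[0,0,0.2],"dr":[0,0,0]},{"gripper":-1,"translation":[0,0,0.2],"dr":[0,0,0]},{"gripper":-1,"translation":[0,0,0.2],"dr":[0,0,0]}]'
python3 -c "from plan import *;st()"
python3 -m jog '[{"gripper":-1,"translation":[0,0,0.1],"dr":[0,0,0]},{"gripper":-1,"translation":[0,0,0.1],"dr":[0,0,0]},{"gripper":-1,"translation":[0,0,0.1],"dr":[0,0,0]}]'
python3 -c "from plan import *;st()"
```

```text
t: 6.93
tcp_pos: [0.5824, -0.2069, 0.0355]
ee_rot: [0.603, 0.798, 0.0, 0.0]
wrist_force: [0.4, -0.5, -3.2]
opening: 0.404
t 6.93 p [ 0.5824 -0.2069  0.0355] yaw 15.8 tiltxy deg [ 0.02 -0.01] F [ 0.4 -0.5 -3.2] T [-0.01  0.02 -0.02] open 0.404 q [-0.38  0.34  1.89 -0.    0.91 -0.66]
t: 7.18
tcp_pos: [0.5822, -0.2068, 0.0343]
ee_rot: [0.603, 0.798, -0.0, -0.0]
wrist_force: [-0.5, -0.1, -1.5]
opening: 0.404
t 7.18 p [ 0.5822 -0.2068  0.0343] yaw 15.8 tiltxy deg [-0.01 -0.  ] F [-0.5 -0.1 -1.5] T [ 0.01 -0.04  0.03] open 0.404 q [-0.38  0.35  1.89 -0.    0.9  -0.66]
```

```bash
python3 -m jog '[{"gripper":-1,"translation":[0,0,0.1],"dr":[0,0,0]},{"gripper":-1,"translation":[0,0,0.1],"dr":[0,0,0]},{"gripper":-1,"translation":[0,0,0.1],"dr":[0,0,0]}]'
python3 -m jog '[{"gripper":-1,"translation":[0,0,0.05],"dr":[0,0,0]},{"gripper":-1,"translation":[0,0,0.05],"dr":[0,0,0]},{"gripper":-1,"translation":[0,0,0.05],"dr":[0,0,0]}]'
python3 -c "from plan import *;st()"
```

```text
t: 7.43
tcp_pos: [0.5824, -0.2069, 0.0341]
ee_rot: [0.603, 0.798, -0.0, 0.0]
wrist_force: [-3.0, 1.6, 4.5]
opening: 0.406
t: 7.68
tcp_pos: [0.5823, -0.2069, 0.0341]
ee_rot: [0.603, 0.798, -0.0, 0.0]
wrist_force: [-4.2, 1.8, 7.5]
opening: 0.401
t 7.68 p [ 0.5823 -0.2069  0.0341] yaw 15.8 tiltxy deg [ 0.   -0.01] F [-4.2  1.8  7.5] T [0.26 0.65 0.02] open 0.401 q [-0.38  0.35  1.89 -0.    0.9  -0.66]
```

The sink is down on the plate (Fz up). About 13 mm to the long fence and 59 mm to the stop, so I'll push towards the fence.

```bash
python3 -m jog '[{"gripper":-1,"translation":[0,0.2,0],"dr":[0,0,0]},{"gripper":-1,"translation":[0,0.4,0],"dr":[0,0,0]},{"gripper":-1,"translation":[0,0.6,0],"dr":[0,0,0]},{"gripper":-1,"translation":[0,0.8,0],"dr":[0,0,0]},{"gripper":-1,"translation":[0,0.95,0],"dr":[0,0,0]},{"gripper":-1,"translation":[0,1.0,0],"dr":[0,0,0]},{"gripper":-1,"translation":[0,1.0,0],"dr":[0,0,0]}]'
cat >> plan.py <<'E'
def jg(s):
    p=s["tcp_pos"];F=s["wrist_force"];c,sn=np.cos(.276),np.sin(.276)
    d=p[:2]-[.649,-.291]
    print("jig xy mm",np.round([1e3*(c*d[0]+sn*d[1]),1e3*(-sn*d[0]+c*d[1])],1),"F jig",np.round([c*F[0]+sn*F[1],-sn*F[0]+c*F[1],F[2]],1))
E
python3 -c "from plan import *;jg(st()[0])"
```

```text
t: 8.27
tcp_pos: [0.592, -0.205, 0.0341]
ee_rot: [0.603, 0.798, -0.001, 0.0]
wrist_force: [-4.9, -1.3, 7.2]
opening: 0.403
t 8.27 p [ 0.592  -0.205   0.0341] yaw 15.82 tiltxy deg [ 0.01 -0.08] F [-4.9 -1.3  7.2] T [-0.07  0.7   0.04] open 0.403 q [-0.37  0.36  1.87 -0.    0.91 -0.65]
jig xy mm [-31.4  98.3] F jig [-5.1  0.1  7.2]
```

Sliding friction is about 5 N. Creeping on.

```bash
python3 -m jog '[{"gripper":-1,"translation":[0,0.1,0],"dr":[0,0,0]},{"gripper":-1,"translation":[0,0.2,0],"dr":[0,0,0]},{"gripper":-1,"translation":[0,0.2,0],"dr":[0,0,0]}]'
python3 -c "from plan import *;jg(st()[0])"
python3 -m jog '[{"gripper":-1,"translation":[0,0.1,0],"dr":[0,0,0]},{"gripper":-1,"translation":[0,0.2,0],"dr":[0,0,0]},{"gripper":-1,"translation":[0,0.2,0],"dr":[0,0,0]}]'
python3 -c "from plan import *;jg(st()[0])"
```

```text
t: 8.52
tcp_pos: [0.5939, -0.2045, 0.0341]
ee_rot: [0.603, 0.798, -0.0, 0.0]
wrist_force: [-5.2, -1.5, 6.6]
opening: 0.402
t 8.52 p [ 0.5939 -0.2045  0.0341] yaw 15.81 tiltxy deg [ 0.01 -0.08] F [-5.2 -1.5  6.6] T [-0.11  0.67 -0.02] open 0.402 q [-0.37  0.36  1.87 -0.    0.91 -0.65]
jig xy mm [-29.4  98.3] F jig [-5.4 -0.   6.6]
t: 8.77
tcp_pos: [0.5957, -0.204, 0.0341]
ee_rot: [0.603, 0.798, -0.001, 0.0]
wrist_force: [-5.6, -2.0, 7.6]
opening: 0.407
t 8.77 p [ 0.5957 -0.204   0.0341] yaw 15.81 tiltxy deg [-0.01 -0.08] F [-5.6 -2.   7.6] T [-0.13  0.81  0.01] open 0.407 q [-0.37  0.36  1.87 -0.    0.91 -0.64]
jig xy mm [-27.6  98.3] F jig [-5.9 -0.4  7.6]
```

```bash
python3 -m jog '[{"gripper":-1,"translation":[0,0.1,0],"dr":[0,0,0]},{"gripper":-1,"translation":[0,0.15,0],"dr":[0,0,0]},{"gripper":-1,"translation":[0,0.15,0],"dr":[0,0,0]}]'
python3 -c "from plan import *;jg(st()[0])"
python3 -m jog '[{"gripper":-1,"translation":[0,0.1,0],"dr":[0,0,0]},{"gripper":-1,"translation":[0,0.1,0],"dr":[0,0,0]},{"gripper":-1,"translation":[0,0.1,0],"dr":[0,0,0]}]'
python3 -c "from plan import *;jg(st()[0])"
```

```text
t: 9.02
tcp_pos: [0.5957, -0.2039, 0.0341]
ee_rot: [0.603, 0.798, -0.002, -0.001]
wrist_force: [-9.2, -2.4, 10.1]
opening: 0.408
t 9.02 p [ 0.5957 -0.2039  0.0341] yaw 15.81 tiltxy deg [-0.17 -0.09] F [-9.2 -2.4 10.1] T [-0.37  1.44 -0.11] open 0.408 q [-0.37  0.37  1.86 -0.    0.91 -0.64]
jig xy mm [-27.5  98.3] F jig [-9.6  0.2 10.1]
t: 9.27
tcp_pos: [0.5958, -0.2039, 0.0342]
ee_rot: [0.603, 0.798, -0.002, -0.001]
wrist_force: [-12.0, -3.8, 13.3]
opening: 0.403
t 9.27 p [ 0.5958 -0.2039  0.0342] yaw 15.82 tiltxy deg [-0.27 -0.1 ] F [-12.   -3.8  13.3] T [-0.52  1.84 -0.09] open 0.403 q [-0.37  0.37  1.86 -0.    0.92 -0.64]
jig xy mm [-27.5  98.3] F jig [-12.6  -0.4  13.3]
```

Contact at jig x = -27.5 mm (home is -28). The fence takes the push while the end is 58 mm short of the stop. Taking out the 0.3° tilt and looking.

```bash
python3 -m jog '[{"gripper":-1,"translation":[0,0,0],"dr":[-0.3,0,0]},{"gripper":-1,"translation":[0,0,0],"dr":[-0.3,0,0]},{"gripper":-1,"translation":[0,0,0],"dr":[-0.3,0,0]}]'
python3 - <<'E'
from plan import *
from plant import r
import cv2
jg(st()[0])
f=r.grab_frame("scene");cv2.imwrite("pics/s4.png",cv2.resize(f["frame"][310:430,130:270],None,fx=5,fy=5,interpolation=cv2.INTER_CUBIC))
f=r.grab_frame("wrist");cv2.imwrite("pics/w4.png",f["frame"])
E
```

```text
t: 9.52
tcp_pos: [0.5957, -0.2039, 0.0341]
ee_rot: [0.603, 0.798, -0.0, 0.0]
wrist_force: [-10.9, -4.4, 12.3]
opening: 0.401
t 9.52 p [ 0.5957 -0.2039  0.0341] yaw 15.82 tiltxy deg [ 0.03 -0.02] F [-10.9  -4.4  12.3] T [-0.66  1.93 -0.09] open 0.401 q [-0.37  0.36  1.87 -0.    0.91 -0.65]
jig xy mm [-27.5  98.3] F jig [-11.7  -1.3  12.3]
```

View pics/s4.png

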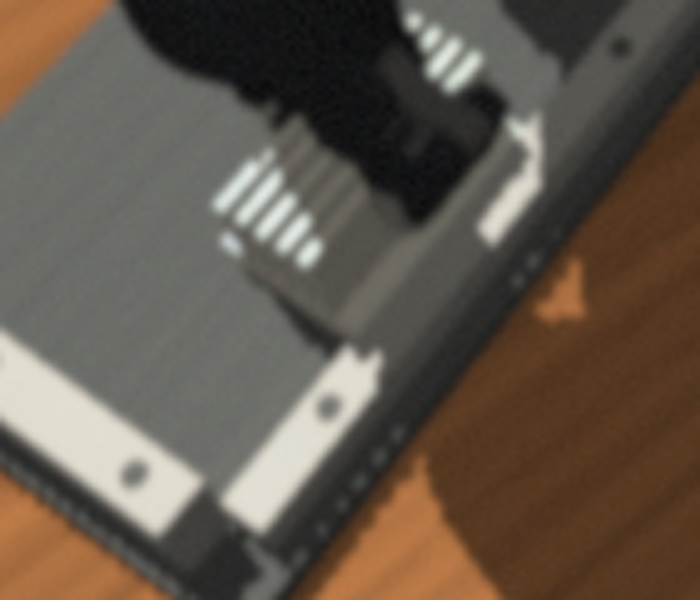

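View pics/w4.png

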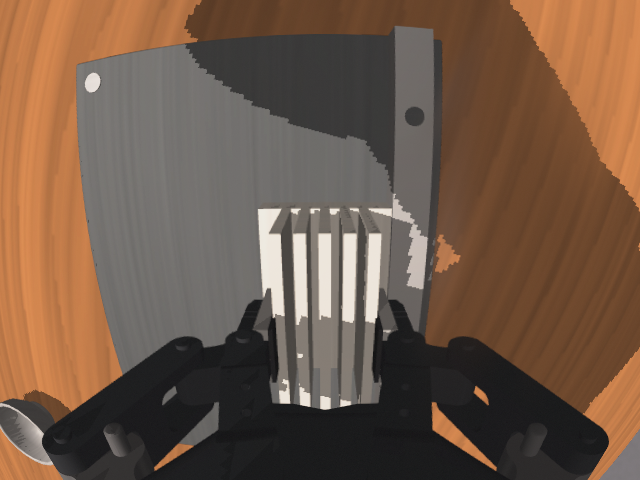

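The wrist view shows the base edge on the fence's inner face with no gap (column 391 from row 210 down). The scene view shows the end clear of the stop. Sliding along the fence now.

```bash
python3 -m jog '[{"gripper":-1,"translation":[-0.2,0,0],"dr":[0,0,0]},{"gripper":-1,"translation":[-0.5,0,0],"dr":[0,0,0]},{"gripper":-1,"translation":[-0.8,0,0],"dr":[0,0,0]},{"gripper":-1,"translation":[-1.2,0,0],"dr":[0,0,0]},{"gripper":-1,"translation":[-1.6,0,0],"dr":[0,0,0]},{"gripper":-1,"translation":[-2.0,0,0],"dr":[0,0,0]},{"gripper":-1,"translation":[-2.3,0,0],"dr":[0,0,0]},{"gripper":-1,"translation":[-2.5,0,0],"dr":[0,0,0]},{"gripper":-1,"translation":[-2.5,0,0],"dr":[0,0,0]}]'
python3 -c "from plan import *;jg(st()[0])"
```

```text
t: 10.37
tcp_pos: [0.6012, -0.2231, 0.0342]
ee_rot: [0.603, 0.797, 0.002, -0.004]
wrist_force: [-15.7, 12.3, 20.2]
opening: 0.406
t 10.37 p [ 0.6012 -0.2231  0.0342] yaw 15.78 tiltxy deg [-0.21  0.43] F [-15.7  12.3  20.2] T [ 1.71  2.38 -0.02] open 0.406 q [-0.4   0.39  1.83  0.01  0.93 -0.68]
jig xy mm [-27.5  78.4] F jig [-11.8  16.1  20.2]
```

The down force has risen to 20 N, so I'll ease it by 1.5 mm and carry on.

```bash
python3 -m jog '[{"gripper":-1,"translation":[0,0,-0.15],"dr":[0,0,0]},{"gripper":-1,"translation":[-0.3,0,-0.15],"dr":[0,0,0]},{"gripper":-1,"translation":[-0.6,0,-0.15],"dr":[0,0,0]},{"gripper":-1,"translation":[-0.8,0,-0.15],"dr":[0,0,0]},{"gripper":-1,"translation":[-0.8,0,-0.15],"dr":[0,0,0]}]'
python3 -c "from plan import *;jg(st()[0])"
```

```text
t: 10.78
tcp_pos: [0.6037, -0.2319, 0.0342]
ee_rot: [0.603, 0.798, 0.002, -0.003]
wrist_force: [-11.1, 7.0, 11.3]
opening: 0.406
t 10.78 p [ 0.6037 -0.2319  0.0342] yaw 15.79 tiltxy deg [-0.14  0.32] F [-11.1   7.   11.3] T [ 0.99  1.73 -0.07] open 0.406 q [-0.41  0.39  1.82  0.01  0.93 -0.69]
jig xy mm [-27.5  69.2] F jig [-8.8  9.7 11.3]
```

```bash
python3 -m jog '[{"gripper":-1,"translation":[-0.3,0,0],"dr":[0,0,0]},{"gripper":-1,"translation":[-0.6,0,0],"dr":[0,0,0]},{"gripper":-1,"translation":[-0.9,0.03,0],"dr":[0,0,0]},{"gripper":-1,"translation":[-1.2,0.03,0],"dr":[0,0,0]},{"gripper":-1,"translation":[-1.4,0.03,0],"dr":[0,0,0]},{"gripper":-1,"translation":[-1.4,0.03,0],"dr":[0,0,0]}]'
python3 -c "from plan import *;jg(st()[0])"
```

```text
t: 11.28
tcp_pos: [0.6075, -0.2451, 0.0342]
ee_rot: [0.603, 0.798, 0.001, -0.003]
wrist_force: [-10.9, 6.7, 11.6]
opening: 0.404
t 11.28 p [ 0.6075 -0.2451  0.0342] yaw 15.79 tiltxy deg [-0.19  0.35] F [-10.9   6.7  11.6] T [ 1.04  1.88 -0.02] open 0.404 q [-0.42  0.41  1.8   0.01  0.94 -0.7 ]
jig xy mm [-27.5  55.4] F jig [-8.7  9.4 11.6]
```

```bash
python3 -m jog '[{"gripper":-1,"translation":[-0.3,0,0],"dr":[0,0,0]},{"gripper":-1,"translation":[-0.6,0,0],"dr":[0,0,0]},{"gripper":-1,"translation":[-0.9,0.03,0],"dr":[0,0,0]},{"gripper":-1,"translation":[-1.1,0.03,0],"dr":[0,0,0]},{"gripper":-1,"translation":[-1.1,0.03,0],"dr":[0,0,0]}]'
python3 -c "from plan import *;jg(st()[0])"
python3 -m jog '[{"gripper":-1,"translation":[-0.1,0,0],"dr":[0,0,0]},{"gripper":-1,"translation":[-0.2,0,0],"dr":[0,0,0]},{"gripper":-1,"translation":[-0.2,0,0],"dr":[0,0,0]}]'
python3 -c "from plan import *;jg(st()[0])"
```

```text
t: 11.7
tcp_pos: [0.6104, -0.2554, 0.0343]
ee_rot: [0.603, 0.798, 0.001, -0.004]
wrist_force: [-13.0, 8.0, 12.4]
opening: 0.405
t 11.7 p [ 0.6104 -0.2554  0.0343] yaw 15.79 tiltxy deg [-0.23  0.38] F [-13.    8.   12.4] T [ 1.21  1.99 -0.02] open 0.405 q [-0.44  0.42  1.79  0.01  0.94 -0.71]
jig xy mm [-27.4  44.8] F jig [-10.3  11.2  12.4]
t: 11.95
tcp_pos: [0.6109, -0.257, 0.0343]
ee_rot: [0.603, 0.798, 0.001, -0.004]
wrist_force: [-12.6, 9.8, 12.3]
opening: 0.402
t 11.95 p [ 0.6109 -0.257   0.0343] yaw 15.8 tiltxy deg [-0.24  0.39] F [-12.6   9.8  12.3] T [ 1.3   2.02 -0.07] open 0.402 q [-0.44  0.42  1.78  0.01  0.94 -0.72]
jig xy mm [-27.4  43.1] F jig [-9.5 12.8 12.3]
```

```bash
python3 -m jog '[{"gripper":-1,"translation":[-0.1,0,0],"dr":[0,0,0]},{"gripper":-1,"translation":[-0.2,0,0],"dr":[0,0,0]},{"gripper":-1,"translation":[-0.2,0,0],"dr":[0,0,0]}]'
python3 -c "from plan import *;jg(st()[0])"
python3 -m jog '[{"gripper":-1,"translation":[-0.1,0,0],"dr":[0,0,0]},{"gripper":-1,"translation":[-0.15,0,0],"dr":[0,0,0]},{"gripper":-1,"translation":[-0.15,0,0],"dr":[0,0,0]}]'
python3 -c "from plan import *;jg(st()[0])"
```

```text
t: 12.2
tcp_pos: [0.6115, -0.2589, 0.0343]
ee_rot: [0.603, 0.798, 0.001, -0.004]
wrist_force: [-12.6, 8.2, 13.0]
opening: 0.409
t 12.2 p [ 0.6115 -0.2589  0.0343] yaw 15.8 tiltxy deg [-0.24  0.39] F [-12.6   8.2  13. ] T [ 1.3   2.03 -0.03] open 0.409 q [-0.44  0.42  1.78  0.01  0.94 -0.72]
jig xy mm [-27.4  41.1] F jig [-9.9 11.3 13. ]
t: 12.45
tcp_pos: [0.6118, -0.2602, 0.0343]
ee_rot: [0.603, 0.798, 0.002, -0.004]
wrist_force: [-12.6, 8.7, 13.2]
opening: 0.405
t 12.45 p [ 0.6118 -0.2602  0.0343] yaw 15.8 tiltxy deg [-0.24  0.4 ] F [-12.6   8.7  13.2] T [ 1.33  2.05 -0.04] open 0.405 q [-0.44  0.43  1.78  0.01  0.94 -0.72]
jig xy mm [-27.4  39.7] F jig [-9.7 11.8 13.2]
```

```bash
python3 -m jog '[{"gripper":-1,"translation":[-0.1,0,0],"dr":[0,0,0]},{"gripper":-1,"translation":[-0.1,0,0],"dr":[0,0,0]},{"gripper":-1,"translation":[-0.1,0,0],"dr":[0,0,0]}]'
python3 -c "from plan import *;jg(st()[0])"
python3 -m jog '[{"gripper":-1,"translation":[-0.1,0,0],"dr":[0,0,0]},{"gripper":-1,"translation":[-0.1,0,0],"dr":[0,0,0]},{"gripper":-1,"translation":[-0.1,0,0],"dr":[0,0,0]}]'
python3 -c "from plan import *;jg(st()[0])"
```

```text
t: 12.7
tcp_pos: [0.6119, -0.2606, 0.0343]
ee_rot: [0.603, 0.798, 0.002, -0.004]
wrist_force: [-13.5, 10.4, 14.9]
opening: 0.41
t 12.7 p [ 0.6119 -0.2606  0.0343] yaw 15.79 tiltxy deg [-0.27  0.46] F [-13.5  10.4  14.9] T [ 1.55  2.05 -0.03] open 0.41 q [-0.44  0.43  1.78  0.01  0.95 -0.72]
jig xy mm [-27.4  39.4] F jig [-10.1  13.7  14.9]
t: 12.95
tcp_pos: [0.6119, -0.2606, 0.0343]
ee_rot: [0.603, 0.797, 0.002, -0.005]
wrist_force: [-15.2, 13.1, 16.3]
opening: 0.404
t 12.95 p [ 0.6119 -0.2606  0.0343] yaw 15.78 tiltxy deg [-0.31  0.54] F [-15.2  13.1  16.3] T [ 1.93  2.16 -0.05] open 0.404 q [-0.44  0.43  1.78  0.01  0.95 -0.72]
jig xy mm [-27.4  39.4] F jig [-11.1  16.7  16.3]
```

The end stop is reached at jig y = 39.4 mm (home is 40). Levelling the tilt and firming both pushes.

```bash
python3 -m jog '[{"gripper":-1,"translation":[0,0,0],"dr":[-0.1,-0.3,0]},{"gripper":-1,"translation":[0,0.05,0],"dr":[-0.2,-0.6,0]},{"gripper":-1,"translation":[-0.05,0.1,0],"dr":[-0.3,-0.7,0]},{"gripper":-1,"translation":[-0.1,0.15,0],"dr":[-0.3,-0.7,0]},{"gripper":-1,"translation":[-0.1,0.15,0],"dr":[-0.3,-0.7,0]},{"gripper":-1,"translation":[-0.1,0.15,0],"dr":[-0.3,-0.7,0]}]' 120
python3 -c "from plan import *;jg(st()[0])"
```

```text
t: 13.45
tcp_pos: [0.612, -0.2607, 0.0342]
ee_rot: [0.603, 0.797, -0.0, -0.0]
wrist_force: [-18.2, 14.7, 19.2]
opening: 0.401
t 13.45 p [ 0.612  -0.2607  0.0342] yaw 15.78 tiltxy deg [-0.03  0.01] F [-18.2  14.7  19.2] T [ 2.24  2.89 -0.04] open 0.401 q [-0.44  0.42  1.78 -0.    0.94 -0.72]
jig xy mm [-27.4  39.3] F jig [-13.5  19.1  19.2]
```

```bash
python3 -m jog '[{"gripper":-1,"translation":[0,0.1,-0.05],"dr":[-0.1,0,0]},{"gripper":-1,"translation":[-0.05,0.2,-0.05],"dr":[-0.2,-0.1,0]},{"gripper":-1,"translation":[-0.12,0.25,-0.05],"dr":[-0.3,-0.2,0]},{"gripper":-1,"translation":[-0.12,0.25,-0.05],"dr":[-0.3,-0.2,0]},{"gripper":-1,"translation":[-0.12,0.25,-0.05],"dr":[-0.3,-0.2,0]}]'
python3 -c "from plan import *;jg(st()[0])"
```

```text
t: 13.87
tcp_pos: [0.612, -0.2607, 0.0341]
ee_rot: [0.603, 0.798, -0.0, 0.0]
wrist_force: [-26.2, 14.9, 23.1]
opening: 0.403
t 13.87 p [ 0.612  -0.2607  0.0341] yaw 15.79 tiltxy deg [-0.01 -0.01] F [-26.2  14.9  23.1] T [ 2.32  4.08 -0.07] open 0.403 q [-0.44  0.42  1.78 -0.    0.94 -0.72]
jig xy mm [-27.3  39.3] F jig [-21.1  21.5  23.1]
```

```bash
python3 -m jog '[{"gripper":-1,"translation":[0,0,0],"dr":[0,0,0]},{"gripper":-1,"translation":[0,0,0],"dr":[0,0,0]},{"gripper":-1,"translation":[0,0,0],"dr":[0,0,0]},{"gripper":-1,"translation":[0,0,0],"dr":[0,0,0]},{"gripper":-1,"translation":[0,0,0],"dr":[0,0,0]},{"gripper":-1,"translation":[0,0,0],"dr":[0,0,0]},{"gripper":-1,"translation":[0,0,0],"dr":[0,0,0]},{"gripper":-1,"translation":[0,0,0],"dr":[0,0,0]}]'
python3 - <<'E'
from plan import *
from plant import r
import cv2
jg(st()[0])
f=r.grab_frame("scene");cv2.imwrite("pics/s5f.png",f["frame"]);cv2.imwrite("pics/s5.png",cv2.resize(f["frame"][330:440,100:240],None,fx=5,fy=5,interpolation=cv2.INTER_CUBIC))
f=r.grab_frame("wrist");cv2.imwrite("pics/w5.png",f["frame"])
E
```

```text
t: 14.53
tcp_pos: [0.6119, -0.2607, 0.0341]
ee_rot: [0.603, 0.798, -0.0, -0.0]
wrist_force: [-24.8, 15.5, 23.0]
opening: 0.404
t 14.53 p [ 0.6119 -0.2607  0.0341] yaw 15.79 tiltxy deg [-0.01 -0.01] F [-24.8  15.5  23. ] T [ 2.33  4.05 -0.1 ] open 0.404 q [-0.44  0.42  1.78 -0.    0.94 -0.72]
jig xy mm [-27.4  39.3] F jig [-19.6  21.7  23. ]
```

View pics/s5.png

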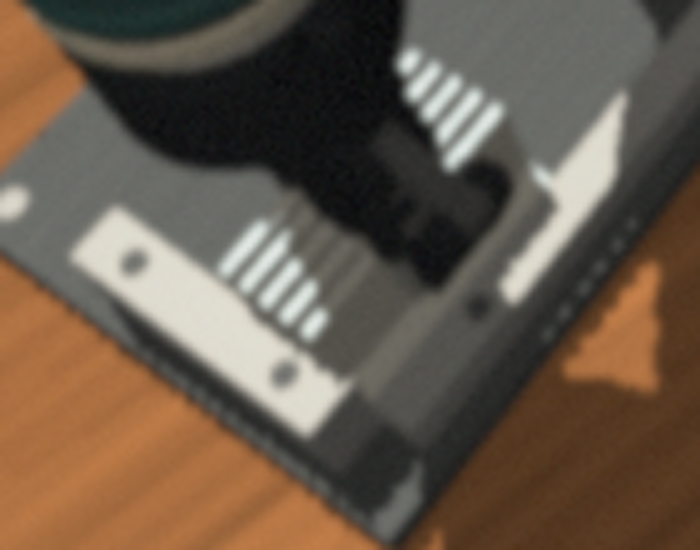

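View pics/w5.png

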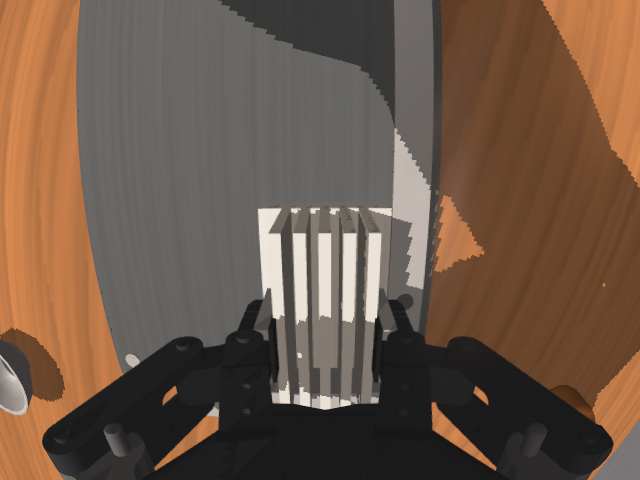

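View pics/s5f.png

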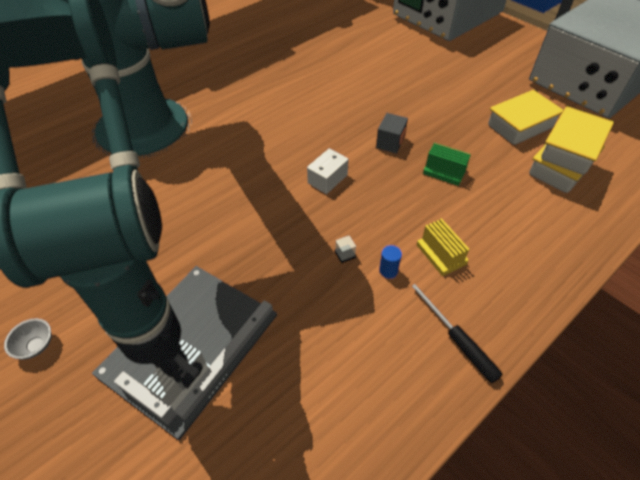

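The scene crop shows the sink's end against the stop (crop (345,380)) and its long side on the fence. The wrist view shows the edge along column 391 with no gap. The other objects are where they were, and the forces hold steady, so I'm handing in.

```bash
python3 -c "
from plant import r
print(r.job_done())"
```

```text
the job is handed in; nothing more can be done
None
```

The heat sink is in the corner of the jig, still gripped and pressed against both fences; I handed the job in at about 14.6 s.

**What I did:** I gripped the bare aluminium sink across its fins and set it down on the plate. I pushed it flush against the long fence with its end about 58 mm short of the end stop. I then slid it along the fence, still pressed, until its end met the stop, and firmed both pushes at 120 N grip.

**Last checks:**

| Check | Reading |
|---|---|
| Push on the long fence | about 20 N |
| Push on the end stop | about 22 N |
| Force down on the plate | about 23 N |
| Tool tilt | about 0.01° |
| Tool yaw | 15.79°, against 15.8° measured for the jig |
| Tool position in corner axes | (-27.4, +39.3) mm, against home (-28, +40) |

- **Position error:** the 0.6–0.7 mm difference from home is within the 2 mm camera calibration. The contact forces confirmed that both fences were reached.
- **During the slide:** the tool tilted up to about 0.5° and the down force briefly reached 20 N. I eased the down force during the slide and levelled the tool once the end met the stop.
- **Other objects:** they look unmoved in the last scene picture. My top-camera view of the final pose would have been blocked by the arm, so I did not check from there.

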